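# Pack the missing jar, close the jar case and button its lid

## Task

Stand the red-capped jar from the stall table upright in the empty well of the wooden jar case, setting it down rather than dropping it. Then push the lid fully shut and turn the wooden turnbutton square across the lid's edge, so that the lid is held. Leave the other jars as they are.

Things in the scene. Friction and masses are not known exactly. Their poses are not given: they have to be found in the camera images.
- case: Stained wooden case for three jars (sizes in mm), fixed, open on top under a hinged lid. Origin: table level under the centre of the interior; z up. Interior 112 (x) by 204 (y), walls 12 thick, tops 88 above the table, inside floor at 8. Hinged side at +y (outer face y = 114), fixed rail with the turnbutton at -y. Three wells in a row along y, centres at x = 0, y = -70, 0, +70
- insert_top (a point): Centre of the middle well, at the top of the light wood insert (38 above the table) that forms the wells. Each well is 64 by 64, the dividers 6 thick. Above the insert the case is 112 wide in x: 29 free at the +x and -x sides of a jar, for fingers
- rail_top (a point): Centre of the top of the fixed wooden rail at the case's -y end, (0, -125, 102) mm in the case frame: 136 (x) by 46 (y), solid down to the table, its top flush with the top of the shut lid. The turnbutton sits on it
- hinge_axis (a point): Middle of the lid's hinge axis, fixed on the case at its (0, 114, 88) mm; the axis runs along the case's x
- lid (a joint): Lid angle (rad): 0 shut (level), about 1.57 upright, up to 1.92 leaning outward. Stiff hinge: the lid stays where it is left; about 3 to 5 N at its free edge moves it. Dark wooden frame with clear pane, 140 (along the hinge) by 214 (hinge to free edge) by 14 thick; its underside passes through the hinge axis
- lid_edge (a point): Middle of the lid's free edge, on the face that is on top when shut (the outer face); 214 mm from the hinge. The free edge's frame rail is 26 wide
- turnbutton (a joint): Turnbutton angle (rad), anticlockwise from above: 0 along the rail (case x), plus or minus 1.57 square across, one end over the lid. It may be turned either way, stays where it is left, and takes about 2 N at its end. It cannot pass over a lid not fully shut, nor can the lid shut under a button lying across
- turnbutton_pivot (a point): Centre of the turnbutton's top face, on its screw: 24 mm outside the shut lid's edge, 114 above the table (the screw head rises 4 more). This point's x axis runs along the button's length. The button is a light wooden bar, 80 long, 18 wide, 10 thick with round ends, 2 above the rail, pivoted at its middle
- cork_pad: Thin cork disc, 58 across, glued to the floor of the well that is empty; origin at its centre, on the case floor. The empty well is the middle one or the one next to the rail
- jar_red: The jar to pack: glass jar with orange contents and red metal cap, 54 mm in diameter, 70 mm high, about 0.19 kg, closed. Origin: centre of its base; z up. It stands on the table with the two other small jars. The cap is the top 14 mm
- jar_purple: Jar with purple cap on the table, same shape and size; leave it
- jar_cream: Jar with cream cap on the table, same shape and size; leave it
- case_jar_purple: Jar with purple cap, same shape and size, already in the case in the well next to the hinge; leave it
- case_jar_cream: Jar with cream cap, same shape and size, already in the case, in the middle well or the one next to the rail; leave it
Things that resemble listed ones, but are neither listed nor needed, are in the scene too. What is shaped like the case_jar_purple but blue is not meant.

How it is judged (in metres and radians):
On the way, in this order (a step that is already met when the one before it is completed fails the run):
1. the red-capped jar stands released in the empty well (horizontal distance between jar_red and cork_pad below 0.01 m and z of jar_red in the frame of case below 0.012 m and angle between jar_red's own z axis and vertical below 0.1 rad and contact force between the fingers and jar_red below 0.2 N), for 0.2 s.
2. the lid is fully shut (value of joint lid below 0.015 rad), for 0.2 s.
3. the turnbutton lies square across the lid's edge (angle between the x axis of turnbutton_pivot and the y axis of case, either way round below 0.3 rad and value of joint lid below 0.015 rad), for 0.2 s.
At the end, for the whole second after the job is handed in: Red-capped jar upright (6 deg) and at rest on the floor of the empty well, within 10 mm of its centre; lid shut (under 0.015 rad); turnbutton within 0.3 rad of square across the lid's edge, either end over it; other jars upright, on the table within 30 mm of their start, in the case within 20 mm (all of step 3 and horizontal distance between jar_red and cork_pad below 0.01 m and z of jar_red in the frame of case below 0.012 m and angle between each of jar_red, jar_purple, jar_cream, case_jar_purple, case_jar_cream's own z axis and vertical below 0.1 rad and linear speed of jar_red below 0.02 m/s and distance of each of jar_purple, jar_cream from where it was at the start of the episode below 0.03 m and distance of each of case_jar_purple, case_jar_cream from where it was at the start of the episode below 0.02 m); the robot touches nothing.
It fails at once if the red-capped jar is dropped (falls free of the fingers at over 0.5 m/s, a fall of more than about 13 mm) (linear speed of jar_red above 0.5 m/s and contact force between the fingers and jar_red below 0.1 N).
It fails at once if another jar on the table is pushed more than 30 mm or knocked over (distance of any of jar_purple, jar_cream from where it was at the start of the episode above 0.03 m or angle between any of jar_purple, jar_cream's own z axis and vertical above 0.4 rad).
It fails at once if a jar already in the case is tipped or taken out (distance of any of case_jar_purple, case_jar_cream from where it was at the start of the episode above 0.03 m or angle between any of case_jar_purple, case_jar_cream's own z axis and vertical above 0.4 rad).
It also fails if it takes over 67 s, if anything falls off the work surface, if the arm or the gripper's body presses on something with over 40 N, if the wrist force passes 120 N, or if a joint passes its speed limit or range.

## Robot

A 6-joint arm with a two-finger parallel gripper is mounted at the origin on the work surface. World frame = base frame: x ahead of the robot, y to its left, z up, the work surface at z = 0. Lengths are in mm, angles in rad, forces in N, time in s.
With the tool pointing down it reaches from about 400 to 825 mm from the base axis. Payload 7 kg.
Tool frame: the origin (TCP) lies on the centre line of the jaws, within the pads' length; the fingertips stand 11 mm ahead of it and the grasp point (between the pads) lies 8 mm behind it; y points along the fingers, z is the direction in which the jaws open and shut, and the axes are right-handed (so a half turn about y gives the same grasp; the last joint's range is limited). The gripper opens to 88 mm and grips with 3 to 60 N. Pads are 19 mm wide; open, the fingers measure 130 mm over their backs; the gripper's body (78 mm by 193 mm) begins 47 mm behind the grasp point.
Start: joints at [1.43, 0.359, 0.012, 0, -1.224, -0.288], TCP at [280.657, 613.862, 237.561] pointing down, gripper open.
Joint ranges: [-3.07, 3.07], [-1.43, 2.12], [-1.02, 1.25], [-3.03, 1.67], [-3.05, -0], [-3.03, 3.03]. Speed limits (rad/s): [2.39, 2.39, 3.01, 3.14, 3.14, 3.14].

## Interface

Orientations are given as a rotation vector (axis times angle).
In Python, from bench import * gives the robot as it stands.
- The arm moves only by the shell command python3 -m jog 'ROWS' [FORCE]. ROWS is text: rows parted by semicolons, each of 7 numbers parted by spaces: the closure, from 0 (fully open) to 1 (shut), then the shift along the tool's x, y, z in cm, then the turn, a rotation vector about the tool's x, y, z in degrees. A call has 1 to 5 rows; each row shifts and turns the commanded pose from where the row before left it, along the tool's axes as they then stand; what a row does not reach is not made up. A row lasts 1/12 s, in which the tool goes at most 41.7 mm and 7.16 degrees, less where a joint would pass 70% of its speed; a pose out of reach is approached as far as the arm can. A call is refused whole if a number of a shift passes 4.17 or a number of a turn 7.16, either way. A call with a gripper value outside its range is refused whole. The fingers move at their own pace and stop on an object; FORCE is the grip in N (left out, the last holds). Time passes only in rows, so rows that do not move let the fingers close. It gives the time, the measured TCP pose, the force and the opening at its end, in the units of the state.
- get_state(): the state, without advancing time (a new reading comes with each control period).
- camera(name): name is "scene" or "side" or "wrist"; returns (picture, depth): 400x640x3 uint8, red, green, blue; 400x640 float32, mm along the optical axis (not along the pixel's ray), 0 where there is no reading.
- camera_params(name): a dict with "camera_matrix" (3x3 intrinsics, pixels), "distortion" ([k1, k2, p1, p2, k3] as OpenCV has them; the pictures are not rectified), "R" (3x3) and "t" (3): a world point X has camera coordinates R X + t. Camera axes: x right, y down, z forward; pixel columns grow to the right and rows downward; lengths in mm; the calibration is good to about 2 mm. A picture is of the moment at which its call begins: read the wrist's pose just before it. camera_params takes no time and is no camera call; for the wrist camera it gives the pose at the moment of the call.
- hand_in(): hands the job in, once; it reports no verdict.
The state is a dict: "clock": time; "joints": joint angles; "qd": joint speeds; "tau": joint torques, N m; "tool_pos": TCP position; "tool_rot": TCP orientation; "wrist_force": force on the tool from outside, world axes, zero at the start; "ft_torque": the same for the moment, N m; "grip_width": finger opening in mm.
Only numpy, scipy, OpenCV 4.12 (cv2) and the standard library are available. Lean on these libraries where they do the work, as an engineer would, in place of code of your own. Each camera call takes 0.05 s, during which the arm holds its last target.

## Working session

There is one attempt and no reset: what is moved stays moved. The work goes in short steps, Python scripts to look and compute and a shell command to move; the robot and the scene stay as the last step left them, time stands still between calls to the robot, and variables do not carry over. Pictures are saved under pics/ and viewed, and the job is handed in when it is done.

```bash
mkdir -p pics; ls
cat > h.py <<'E'
from bench import *
import numpy as np, cv2
from scipy.spatial.transform import Rotation as Rn
def snap(name,fn):
    p=camera_params(name); im,d=camera(name)
    cv2.imwrite('pics/'+fn+'.png',im[:,:,::-1]); np.savez('pics/'+fn+'.npz',im=im,d=d,K=p['camera_matrix'],D=p['distortion'],R=p['R'],t=p['t'])
def world(fn,uv,depth=None):
    z=np.load('pics/'+fn+'.npz'); out=[]
    for u,v in uv:
        d=z['d'][int(round(v)),int(round(u))] if depth is None else depth
        n=cv2.undistortPoints(np.array([[[u,v]]],float),z['K'],z['D'])[0,0]
        out.append(z['R'].T@(np.array([n[0]*d,n[1]*d,d])-z['t']))
    return np.array(out)
def cloud(fn):
    z=np.load('pics/'+fn+'.npz'); H,W=z['d'].shape
    uu,vv=np.meshgrid(np.arange(W),np.arange(H))
    n=cv2.undistortPoints(np.stack([uu,vv],-1).reshape(-1,1,2).astype(float),z['K'],z['D'])[:,0].reshape(H,W,2)
    P=np.dstack([n*z['d'][...,None],z['d']])
    X=(P-z['t'])@z['R']; X[z['d']==0]=np.nan
    return z['im'],X
E
python3 - <<'E'
from h import *
snap('scene','s0');snap('side','d0')
s=get_state();print(s)
print(Rn.from_rotvec(s['tool_rot']).as_matrix().round(3))
E
```

```text
pics
{'clock': 0.1, 'joints': array([ 1.43013624e+00,  3.59332422e-01,  1.11625597e-02, -2.78375479e-04,
       -1.22409867e+00, -2.88097782e-01]), 'qd': array([ 0.00099616, -0.00079273,  0.00094638, -0.00099245, -0.00082687,
       -0.00087757]), 'tau': array([-4.23403408e-04, -5.84160233e+01,  2.93750972e+01,  7.01531410e+00,
        1.01638897e-02, -5.79012908e-05]), 'tool_pos': array([280.48658748, 613.51304118, 236.71595858]), 'tool_rot': array([-0.43199463, -1.98288196,  1.98590291]), 'wrist_force': array([-0.02973464, -0.31531056,  0.82709049]), 'ft_torque': array([ 0.00629705, -0.02479287, -0.00607856]), 'grip_width': 87.61308587879255}
[[-0.909 -0.    -0.416]
 [ 0.416 -0.001 -0.909]
 [-0.    -1.     0.001]]
```

View pics/s0.png

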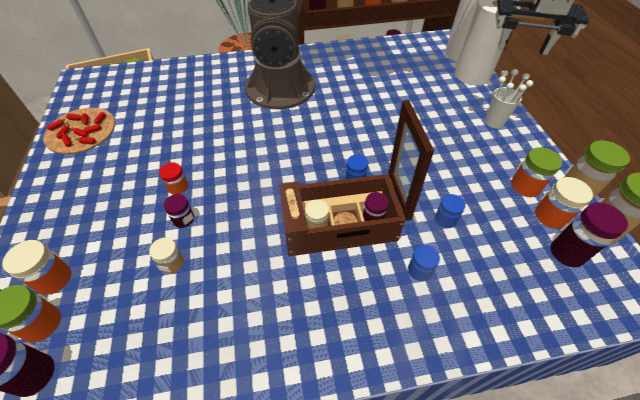

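View pics/d0.png

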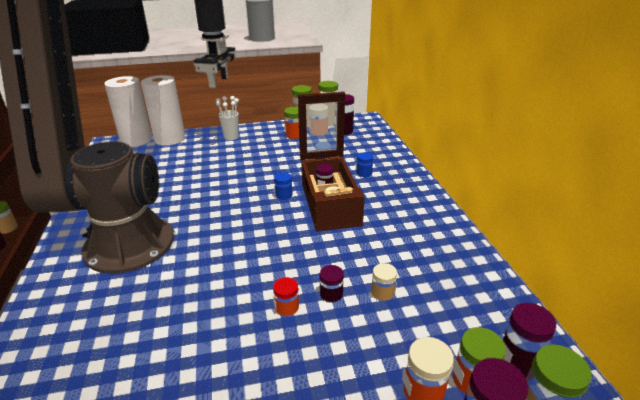

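The scene view shows the red jar at about (172,175), purple at (178,208) and cream at (165,253). The case is at about (340,215), with its lid standing open at (410,160) and the turnbutton along the rail at (293,203). The middle well is empty, with cork at about (344,218).

```bash
python3 - <<'E'
from h import *
for fn,boxes in (('s0',{'red':(155,160,190,195),'purple':(160,192,198,228),'cream':(148,236,186,275)}),('d0',{'red':(270,276,302,316),'purple':(315,264,348,302),'cream':(368,262,400,302)})):
    im,X=cloud(fn)
    for k,(a,b,c,d) in boxes.items():
        P=X[b:d,a:c].reshape(-1,3); 
        t=P[(P[:,2]>64)&(P[:,2]<76)]
        # circle centre: min enclosing
        (cx,cy),r=cv2.minEnclosingCircle(t[:,:2].astype(np.float32))
        print(fn,k,len(t),t.mean(0).round(1),np.array([cx,cy,r]).round(1),t[:,2].max())
    # case
    if fn=='s0': sub=X[95:255,275:435]
    else: sub=X[88:232,290:370]
    P=sub.reshape(-1,3);P=P[P[:,2]>20]
    for lo,hi in((84,92),(98,106),(108,118),(120,400)):
        t=P[(P[:,2]>lo)&(P[:,2]<hi)]
        print(lo,len(t), t.min(0).round(), t.max(0).round(), cv2.minAreaRect(t[:,:2].astype(np.float32)))
E
python3 - <<'E'
import cv2
a=cv2.imread('pics/s0.png')[95:260,265:440];cv2.imwrite('pics/s0c.png',cv2.resize(a,None,fx=3.4,fy=3.4,interpolation=3))
E
```

```text
s0 red 305 [ 387.6 -316.2   69.7] [ 414.  -309.9   58.5] 73.05534343893586
s0 purple 353 [ 491.3 -301.    69.6] [ 489.  -300.4   27.5] 73.69675441516753
s0 cream 466 [ 609.3 -321.7   69.7] [ 607.9 -322.9   27.9] 73.34462521235727
84 1272 [504. -63.  84.] [648. 212.  92.] ((574.7560424804688, 76.25939178466797), (274.8909912109375, 139.38919067382812), 88.25700378417969)
98 874 [503. -64.  98.] [649. 212. 106.] ((575.4931030273438, 76.12516021728516), (276.4726257324219, 137.76873779296875), 87.85258483886719)
108 416 [507. -48. 108.] [648. 210. 118.] ((582.6395263671875, 80.55119323730469), (141.28579711914062, 254.40475463867188), 2.2074685096740723)
120 2819 [507. 192. 120.] [650. 210. 304.] ((578.4208984375, 201.74710083007812), (17.734821319580078, 142.61805725097656), 89.47684478759766)
d0 red 374 [ 381.1 -322.2   68. ] [ 380.7 -321.4   28. ] 72.67505020224291
d0 purple 335 [ 487.7 -305.2   68.2] [ 488.4 -303.2   28.1] 72.2557572815161
d0 cream 331 [ 605.8 -326.4   68.1] [ 606.9 -324.4   28.7] 71.8279384957995
84 561 [502. -66.  84.] [782. 680.  92.] ((598.8529663085938, 294.5267333984375), (735.507080078125, 245.3507537841797), 77.53731536865234)
98 522 [502. -65.  98.] [780. 682. 106.] ((594.5860595703125, 296.78411865234375), (733.9931640625, 246.32472229003906), 76.82266235351562)
108 314 [507. -50. 108.] [777. 690. 118.] ((635.28076171875, 311.13238525390625), (737.5140991210938, 230.4488983154297), 83.89486694335938)
120 2850 [506. 188. 120.] [785. 692. 302.] ((650.4351196289062, 435.2905578613281), (515.4359741210938, 235.0338897705078), 83.57474517822266)
```

View pics/s0c.png

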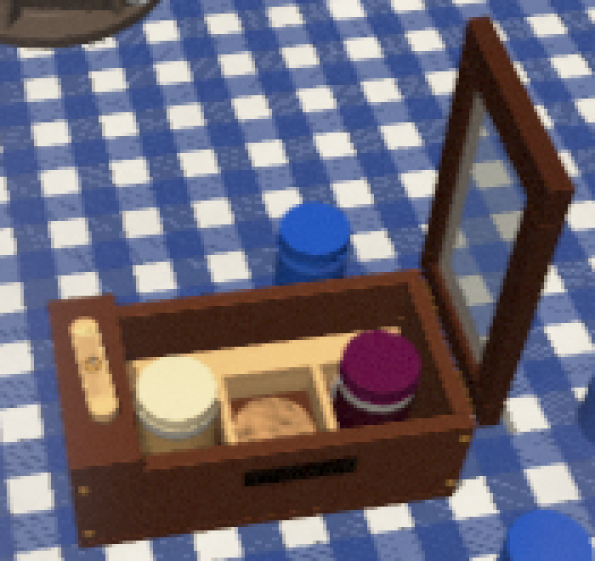

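```bash
python3 -m jog '0 0 -1.5 0 0 6.5 0;0 0 -1.5 0 0 6.5 0;0 0 -1.5 0 0 6.5 0;0 0 -1.5 0 0 6.5 0;0 0 -1.5 0 0 6.5 0' ; python3 -m jog '0 0 -1.5 0 0 6.5 0;0 0 -1.5 0 0 6.5 0;0 0 -1 0 0 6.5 0;0 0 -1 0 0 6.5 0;0 0 -1 0 0 6.5 0'
```

```text
clock: 0.52
tool_pos: [280.5, 613.6, 312.7]
tool_rot: [-0.884, -1.614, 1.616]
wrist_force: [0.1, 1.2, -0.1]
grip_width: 87.4
clock: 0.93
tool_pos: [280.5, 613.7, 372.7]
tool_rot: [-1.209, -1.21, 1.211]
wrist_force: [-0.0, 0.1, 0.9]
grip_width: 87.9
```

Run:
```python
from h import *
im,X=cloud('s0')
hsv=cv2.cvtColor(im,cv2.COLOR_RGB2HSV)
for fn,(a,b,c,d) in(('s0',(155,160,190,195)),('d0',(270,276,302,316))):
    im,X=cloud(fn);hsv=cv2.cvtColor(im,cv2.COLOR_RGB2HSV)
    m=np.zeros(im.shape[:2],bool);m[b:d,a:c]=1
    m&=(X[...,2]>62)&(X[...,2]<78)&(hsv[...,1]>200)
    P=X[m];P=P[np.abs(P[:,0]-np.median(P[:,0]))<32]
    print(fn,len(P),P.mean(0),cv2.minEnclosingCircle(P[:,:2].astype(np.float32)),cv2.minAreaRect(P[:,:2].astype(np.float32)))
```

```text
s0 289 [ 387.05844307 -317.43785573   69.48476934] ((383.6620788574219, -318.05517578125), 27.378450393676758) ((384.8189697265625, -318.91998291015625), (51.6023063659668, 47.76715087890625), 46.23933410644531)
d0 363 [ 380.69976381 -323.69698041   67.82382542] ((380.8411560058594, -321.9888000488281), 27.391159057617188) ((382.1614685058594, -321.53466796875), (53.01889419555664, 49.896175384521484), 82.84207153320312)
```

```bash
python3 -m jog '0 -3.5 0 -2 0 0 0;0 -3.5 0 -2 0 0 0;0 -3.5 0 -2 0 0 0;0 -3.5 0 -2 0 0 0;0 -3.5 0 -2 0 0 0'; python3 -m jog '0 -3.5 0 -2 0 0 0;0 -3.5 0 -2 0 0 0;0 -3.5 0 -2 0 0 0;0 -3.5 0 -2 0 0 0;0 -3.5 0 -2 0 0 0';  python3 -m jog '0 -3.5 0 -1.5 0 0 0;0 -3.5 0 -1.5 0 0 0;0 -3.5 0 -1.5 0 0 0;0 -3 0 -1 0 0 0;0 0 0 0 0 0 0'
python3 - <<'E'
from h import *
snap('wrist','w0'); p=camera_params('wrist'); s=get_state(); print(s['clock'],s['tool_pos'],p['R'].round(3),-p['R'].T@p['t'],p['camera_matrix'])
E
```

```text
clock: 1.35
tool_pos: [382.3, 437.8, 372.2]
tool_rot: [-1.205, -1.215, 1.216]
wrist_force: [0.3, -0.1, -0.1]
grip_width: 87.8
clock: 1.77
tool_pos: [483.6, 263.5, 372.5]
tool_rot: [-1.205, -1.215, 1.215]
wrist_force: [1.0, 0.1, 0.0]
grip_width: 87.6
clock: 2.18
tool_pos: [540.2, 126.4, 372.2]
tool_rot: [-1.208, -1.211, 1.213]
wrist_force: [-0.4, 0.2, -0.3]
grip_width: 87.8
2.2333 [539.74046799 128.19995601 372.14299107] [[-1.    -0.003  0.001]
 [-0.003  0.961  0.276]
 [-0.002  0.276 -0.961]] [539.87012374  53.6514075  519.78144599] [[321.90471156   0.         324.32532885]
 [  0.         321.90471156 195.08458024]
 [  0.           0.           1.        ]]
```

View pics/w0.png

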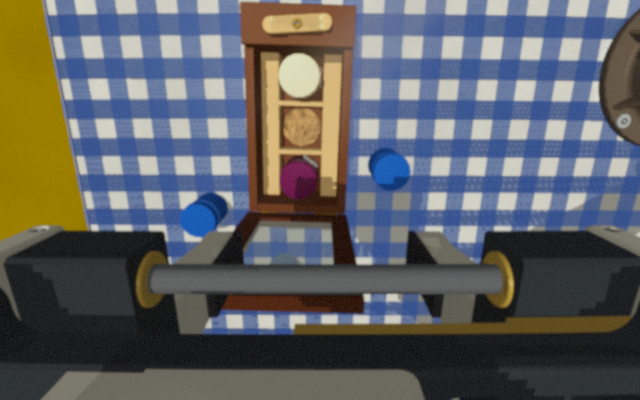

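Run:
```python
import cv2
a=cv2.imread('pics/w0.png')[0:225,220:380];cv2.imwrite('pics/w0c.png',cv2.resize(a[:112],None,fx=5,fy=5,interpolation=3));cv2.imwrite('pics/w0d.png',cv2.resize(a[110:225],None,fx=5,fy=5,interpolation=3))
```

```text
(no output)
```

View pics/w0c.png

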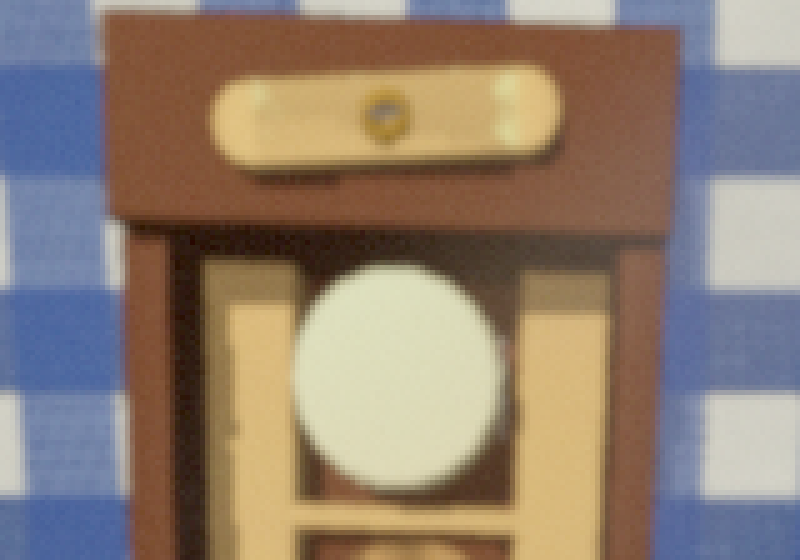

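View pics/w0d.png

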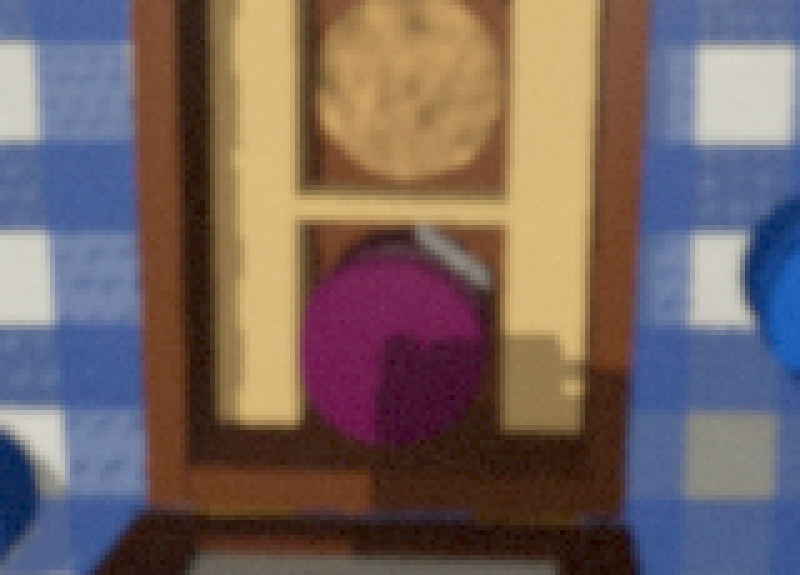

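```bash
cat > fit.py <<'E'
from h import *
from scipy.optimize import least_squares
z=np.load('pics/w0.npz')
c=[((104,12),(68,-148,102)),((680,30),(-68,-148,102)),((106,217),(68,-102,102)),((668,237),(-68,-102,102)),((386,115),(0,-125,117)),
((150,1062),(68,114,88)),((622,1065),(-68,114,88)),((190,1018),(56,102,88)),((410,637),(0,0,10))]
uv=np.array([(220+(u+.5)/5-.5,(v+.5)/5-.5) for (u,v),_ in c]);M=np.array([m for _,m in c],float)
def T(p,M): return np.c_[Rn.from_euler('z',p[2]).apply(M)[:,:2]+p[:2],M[:,2]+(p[3] if len(p)>3 else 0)]
def f(p): return (cv2.projectPoints(T(p,M),cv2.Rodrigues(z['R'])[0],z['t'],z['K'],z['D'])[0][:,0]-uv).ravel()
for p0 in ([575,85,0],[575,85,0,0]):
    r=least_squares(f,p0,loss='soft_l1');print(r.x[:2],np.degrees(r.x[2]),r.x[3:]);print(f(r.x).reshape(-1,2).round(2))
im,X=cloud('w0')
print(X[127,302],X[23,297],X[75,300],X[179,299])
E
python3 fit.py
```

```text
[574.81923516  87.99581358] -1.494486832927915 []
[[-1.24 -0.54]
 [ 0.64 -0.51]
 [-0.21  1.22]
 [ 0.94  0.68]
 [-0.28 -0.88]
 [-0.45 -0.56]
 [ 1.01  1.48]
 [-0.23  0.41]
 [-0.01 -0.05]]
[575.10521805  87.70904431] -1.5013301511973747 [-2.94698744]
[[-0.85 -0.06]
 [ 0.17 -0.04]
 [ 0.15  1.39]
 [ 0.5   0.83]
 [-0.31 -0.53]
 [-0.21 -1.43]
 [ 0.67  0.61]
 [-0.04 -0.42]
 [-0.07 -0.37]]
[574.25448137  88.15341686   8.84497244] [571.21951802 -36.14447744 114.69585781] [571.26352732  17.11959791  77.99447012] [574.97868278 155.11847812  78.17915173]
```

The wrist view shows the case with its cork pad at (302,127) and the turnbutton screw at (297,23). Fitting these gives a case origin of about (575,88) with yaw of about -1.6°. Next I'll move to the red jar.

```bash
python3 -m jog '0 -3.8 0 1.5 0 0 0;0 -3.8 0 1.5 0 0 0;0 -3.8 0 1.5 0 0 0;0 -3.8 0 1.5 0 0 0;0 -3.8 0 1.5 0 0 0'; python3 -m jog '0 -3.8 1.5 1.5 0 0 0;0 -3.8 1.5 1.5 0 0 0;0 -3.8 2 1.5 0 0 0;0 -3.8 2 1.5 0 0 0;0 -3.8 2 1.5 0 0 0';python3 -m jog '0.15 -1 2 0.5 0 0 0;0.15 0 0 0 0 0 0'
python3 - <<'E'
from h import *
snap('wrist','w1'); s=get_state(); print(s['clock'],s['tool_pos'],s['tool_rot'],s['grip_width'])
E
```

```text
clock: 2.65
tool_pos: [464.6, -60.4, 372.5]
tool_rot: [-1.205, -1.216, 1.216]
wrist_force: [0.8, -0.4, 0.1]
grip_width: 88.0
clock: 3.07
tool_pos: [396.3, -238.2, 288.4]
tool_rot: [-1.206, -1.217, 1.215]
wrist_force: [2.0, 0.7, 0.8]
grip_width: 87.9
clock: 3.23
tool_pos: [389.2, -248.1, 264.9]
tool_rot: [-1.201, -1.209, 1.213]
wrist_force: [-0.6, 0.0, -1.2]
grip_width: 79.4
3.2833 [ 390.60206957 -247.69899167  266.98496798] [-1.20307983 -1.21063608  1.2138898 ] 76.71339043220665
```

View pics/w1.png

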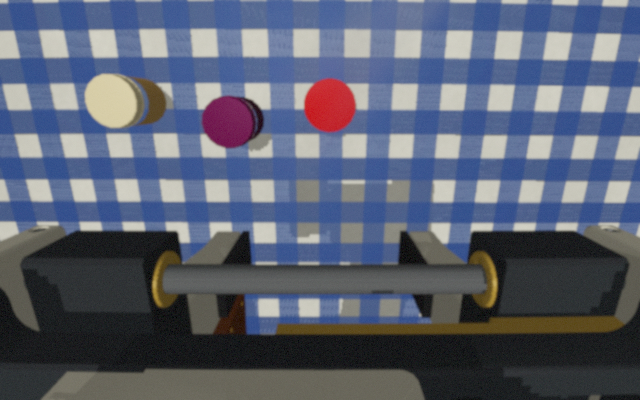

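```bash
cat > cap.py <<'E'
from h import *
import sys
fn=sys.argv[1]
im,X=cloud(fn);hsv=cv2.cvtColor(im,cv2.COLOR_RGB2HSV)
m=((hsv[...,0]<6)|(hsv[...,0]>174))&(hsv[...,1]>180)&(hsv[...,2]>120)
m&=(X[...,2]>60)
n,l,st,c=cv2.connectedComponentsWithStats(m.astype(np.uint8));k=1+st[1:,4].argmax()
print(st[k],c[k],X[l==k].mean(0),cv2.minEnclosingCircle(X[l==k][:,:2].astype(np.float32)))
E
python3 cap.py w1; python3 -c "
from h import *
s=get_state();print(Rn.from_rotvec(s['tool_rot']).as_matrix().round(4))"
```

```text
[ 305   79   49   52 1974] [329.19098278 105.21732523] [ 382.81987725 -319.52472311   70.50061137] ((382.8370056152344, -319.4053649902344), 25.7767276763916)
[[-0.0051 -0.0039 -1.    ]
 [ 1.      0.0012 -0.0051]
 [ 0.0012 -1.      0.0039]]
```

```bash
python3 -m jog '0.12 -3.6 1 0.4 0 0.8 0;0.12 -3.6 1 0.4 0 0.8 0;0.12 0 3.5 0 0 0 0;0.12 0 3.5 0 0 0 0;0.12 0 0 0 0 0 0';  python3 -c "
from h import *
s=get_state();print(s['tool_pos'],Rn.from_rotvec(s['tool_rot']).as_matrix().round(4),s['grip_width'])"
```

```text
clock: 3.7
tool_pos: [381.9, -317.4, 173.9]
tool_rot: [-1.211, -1.19, 1.194]
wrist_force: [-1.1, 1.3, -1.5]
grip_width: 76.8
[ 381.94414065 -317.37040052  173.87114043] [[ 0.0214 -0.0074 -0.9997]
 [ 0.9998  0.0044  0.0214]
 [ 0.0042 -1.      0.0075]] 76.78811482319367
```

```bash
python3 -m jog '0.12 -0.2 3.5 0 0 0 0;0.12 0 3.5 0 0 0 0;0.12 0 3 0 0 0 0;0.12 0 2 0 0 0 0;0.12 0 0.7 0 0 0 0';  python3 -m jog '0.12 0 0 0 0 0 0'; python3 -c "
from h import *
snap('wrist','w2')
s=get_state();print(s['tool_pos'],s['tool_rot'],s['grip_width'])"
```

```text
clock: 4.12
tool_pos: [384.8, -320.4, 51.0]
tool_rot: [-1.216, -1.194, 1.196]
wrist_force: [-0.3, 0.3, 0.8]
grip_width: 77.2
clock: 4.2
tool_pos: [385.2, -320.9, 52.1]
tool_rot: [-1.217, -1.195, 1.196]
wrist_force: [1.3, 0.4, -0.1]
grip_width: 77.1
[ 385.83416609 -321.27999732   53.18883666] [-1.21863586 -1.1956907   1.19589263] 77.22249698933544
```

View pics/w2.png

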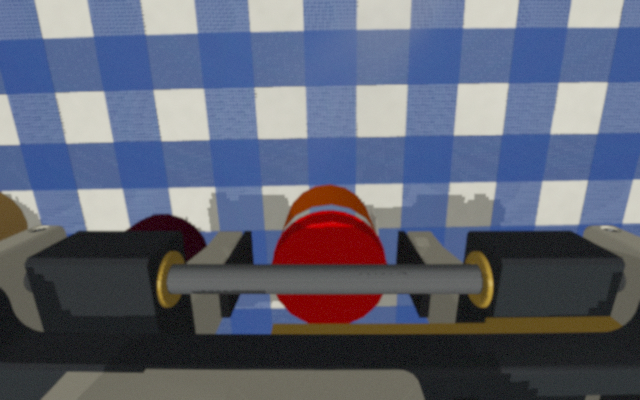

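```bash
python3 -m jog '0.12 0 0 0 0 0 0;0.12 0 0 0 0 0 0'; python3 -m jog '0.12 0 0 0 0 0 0;0.12 0 0 0 0 0 0'; python3 -c "
from h import *
s=get_state();print(s['tool_pos'],Rn.from_rotvec(s['tool_rot']).as_matrix().round(4),s['qd'].round(3))"
```

```text
clock: 4.42
tool_pos: [385.9, -321.8, 53.9]
tool_rot: [-1.222, -1.197, 1.194]
wrist_force: [-0.3, -1.4, -0.2]
grip_width: 76.8
clock: 4.58
tool_pos: [384.9, -321.7, 53.0]
tool_rot: [-1.221, -1.195, 1.194]
wrist_force: [-0.3, -0.5, -0.6]
grip_width: 77.0
[ 384.88276374 -321.73193516   53.00739986] [[ 2.040e-02  2.000e-03 -9.998e-01]
 [ 9.998e-01 -7.000e-04  2.040e-02]
 [-6.000e-04 -1.000e+00 -2.000e-03]] [-0.003  0.006 -0.007 -0.     0.003 -0.001]
```

```bash
python3 -m jog '0.12 0.2 0.5 0.2 0 0 0;0.12 0 0 0 0 0 0;0.12 0 0 0 0 0 0;0.12 0 0 0 0 0 0'; python3 -m jog '0.6 0 0 0 0 0 0;0.6 0 0 0 0 0 0;0.6 0 0 0 0 0 0;0.6 0 0 0 0 0 0;0.6 0 0 0 0 0 0' 20; python3 -m jog '0.6 0 0 0 0 0 0;0.6 0 0 0 0 0 0'
```

```text
clock: 4.92
tool_pos: [382.1, -319.5, 46.8]
tool_rot: [-1.219, -1.194, 1.194]
wrist_force: [-0.6, -0.7, 0.2]
grip_width: 77.6
clock: 5.33
tool_pos: [382.5, -319.5, 46.9]
tool_rot: [-1.219, -1.194, 1.194]
wrist_force: [0.8, 0.1, -0.6]
grip_width: 53.6
clock: 5.5
tool_pos: [382.5, -319.6, 47.0]
tool_rot: [-1.219, -1.194, 1.194]
wrist_force: [0.0, -0.2, 0.0]
grip_width: 53.8
```

```bash
python3 -m jog '0.6 0 -1.5 0 0 0 0;0.6 0 -3 0 0 0 0;0.6 0 -4 0 0 0 0;0.6 0 -4 0 0 0 0;0.6 0 -4 0 0 0 0' 25; python3 -m jog '0.6 1 -2 -0.4 0 0 0;0.6 3 -1 -1.3 0 0 0;0.6 3.5 0 -1.6 0 0 0;0.6 3.5 0 -1.6 0 0 0;0.6 3.5 0 -1.6 0 0 0'; python3 -m jog '0.6 3.5 0 -1.6 0 0 0;0.6 3.5 0 -1.6 0 0 0;0.6 3.5 0 -1.6 0 0 0;0.6 3.5 0 -1.6 0 0 0;0.6 3.5 0 -1.6 0 0 0';python3 -m jog '0.6 3.5 0 -1.6 0 0 0;0.6 3.5 0 -1.6 0 0 0;0.6 2.1 0 -0.7 0 0 0;0.6 0 0 0 0 0 0;0.6 0 0 0 0 0 0'; python3 -c "
from h import *
snap('wrist','w3');snap('scene','s3')
s=get_state();print(s['tool_pos'],Rn.from_rotvec(s['tool_rot']).as_matrix().round(4),s['grip_width'])"
```

```text
clock: 5.92
tool_pos: [381.2, -319.0, 213.2]
tool_rot: [-1.217, -1.193, 1.194]
wrist_force: [1.4, -0.2, -3.0]
grip_width: 53.9
clock: 6.33
tool_pos: [449.9, -174.3, 241.9]
tool_rot: [-1.219, -1.194, 1.193]
wrist_force: [1.3, -0.8, -2.0]
grip_width: 53.7
clock: 6.75
tool_pos: [533.5, -0.6, 241.5]
tool_rot: [-1.218, -1.193, 1.195]
wrist_force: [0.6, 0.4, -1.7]
grip_width: 53.5
clock: 7.17
tool_pos: [574.1, 88.9, 240.6]
tool_rot: [-1.217, -1.193, 1.197]
wrist_force: [-1.5, -0.2, -1.6]
grip_width: 53.7
[573.86392927  87.33531762 241.22874092] [[ 2.030e-02 -1.600e-03 -9.998e-01]
 [ 9.998e-01 -5.000e-04  2.030e-02]
 [-5.000e-04 -1.000e+00  1.600e-03]] 53.62654929098109
```

View pics/w3.png

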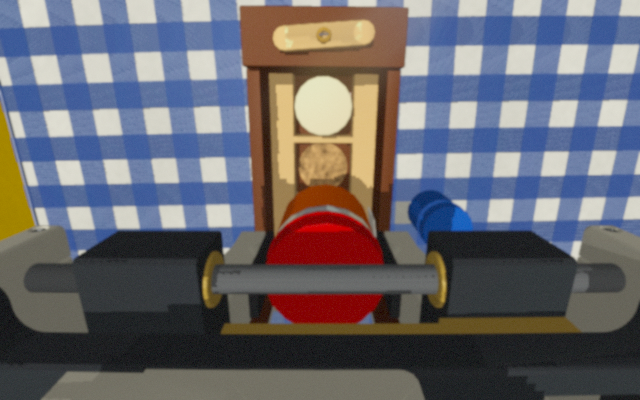

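View pics/s3.png

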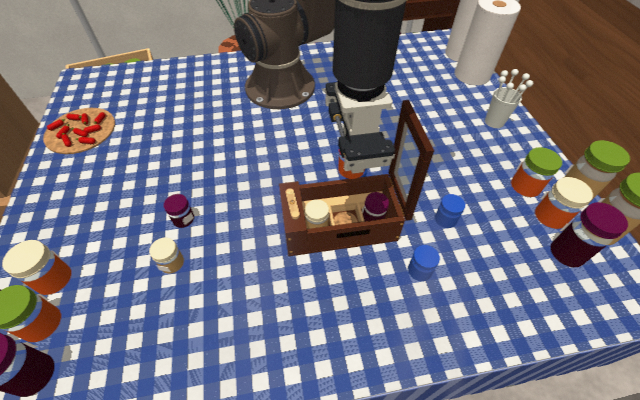

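The wrist view shows the jar held, with its cap at (325,260). The cork is visible ahead at (323,163) and the screw is at (324,36). I'll refit the case from this closer view.

Run:
```python
import cv2
a=cv2.imread('pics/w3.png')[0:190,230:420];cv2.imwrite('pics/w3c.png',cv2.resize(a[:95],None,fx=4,fy=4,interpolation=3));cv2.imwrite('pics/w3d.png',cv2.resize(a[85:190],None,fx=4,fy=4,interpolation=3))
```

```text
(no output)
```

View pics/w3c.png

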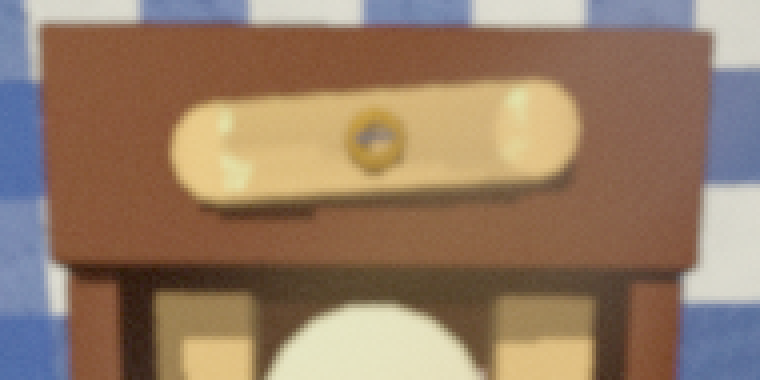

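View pics/w3d.png

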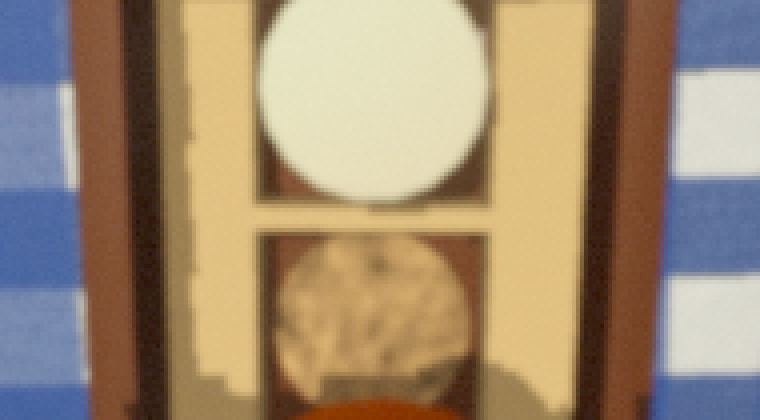

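Run:
```python
from h import *
from scipy.optimize import least_squares
z=np.load('pics/w3.npz')
c=[((42,25),(68,-148,102)),((713,33),(-68,-148,102)),((52,262),(68,-102,102)),((695,268),(-68,-102,102)),((376,138),(0,-125,118)),
((258,572),(32,-32,38)),((490,570),(-32,-32,38)),((255,543),(32,-38,38)),((490,540),(-32,-38,38)),((374,663),(0,0,9))]
uv=np.array([(230+(u+.5)/4-.5,(v+.5)/4-.5) for (u,v),_ in c]);M=np.array([m for _,m in c],float)
def T(p,M): return np.c_[Rn.from_euler('z',p[2]).apply(M)[:,:2]+p[:2],M[:,2]+(p[3] if len(p)>3 else 0)]
def f(p): return (cv2.projectPoints(T(p,M),cv2.Rodrigues(z['R'])[0],z['t'],z['K'],z['D'])[0][:,0]-uv).ravel()
for p0 in ([575,85,0],[575,85,0,0]):
    r=least_squares(f,p0);print(r.x[:2],np.degrees(r.x[2]),r.x[3:]);print(f(r.x).reshape(-1,2).round(2))
im,X=cloud('w3')
ins=np.abs(X[...,2]-38)<4
print(X[140,:,:][260:400][::1][:0]); 
m=(np.abs(X[...,2]-70)<300)
# jar cap
hsv=cv2.cvtColor(im,cv2.COLOR_RGB2HSV)
m=((hsv[...,0]<6)|(hsv[...,0]>174))&(hsv[...,1]>180)&(X[...,2]>240); P=X[m]; print(P.min(0),P.max(0),np.median(P[:,2]))
print(X[163,323],X[36,324])
```

```text
[574.83691309  87.35497243] -1.522083194496445 []
[[-1.68 -1.04]
 [ 1.15 -1.44]
 [-0.86  1.12]
 [ 1.54  1.  ]
 [ 0.04 -1.53]
 [-0.76 -0.64]
 [ 0.41  0.29]
 [-0.12  1.  ]
 [ 0.58  2.19]
 [-0.32  0.88]]
[574.82824167  86.90279815] -1.5216510722781658 [-4.58880703]
[[-0.29 -0.01]
 [-0.26 -0.44]
 [ 0.43  1.14]
 [ 0.25  0.99]
 [ 0.03 -0.93]
 [-0.4  -1.55]
 [ 0.05 -0.62]
 [ 0.25  0.16]
 [ 0.22  1.34]
 [-0.31 -0.21]]
[]
[546.49620136  61.1110511  241.64758222] [600.69087113 110.84363709 266.36850399] 263.96073564245404
[574.52233385  83.28713086   9.7427934 ] [571.28104703 -35.91257929 114.09255251]
```

```bash
python3 -m jog '0.6 0 2 -0.1 0 0 0;0.6 0 3.5 0 0 0 0;0.6 0 3.5 0 0 0 0;0.6 0 2.5 0 0 0 0;0.6 0 1.5 0 0 0 0'; python3 -m jog '0.6 0 0 0 0 0 0;0.6 0 0 0 0 0 0;0.6 0 0 0 0 0 0;0.6 0 0 0 0 0 0'; python3 -c "
from h import *
s=get_state();print(s['tool_pos'],Rn.from_rotvec(s['tool_rot']).as_matrix().round(4),s['grip_width'])"
```

```text
clock: 7.68
tool_pos: [573.3, 85.7, 108.9]
tool_rot: [-1.218, -1.189, 1.195]
wrist_force: [-0.8, 0.4, -2.1]
grip_width: 53.4
clock: 8.02
tool_pos: [576.6, 87.7, 113.7]
tool_rot: [-1.22, -1.196, 1.192]
wrist_force: [0.4, -0.0, -1.3]
grip_width: 53.9
[576.55518535  87.70534201 113.71835636] [[ 0.0206  0.0027 -0.9998]
 [ 0.9998  0.0011  0.0206]
 [ 0.0011 -1.     -0.0027]] 53.90127362431963
```

```bash
python3 -m jog '0.6 0 1.2 0.15 0 0 0;0.6 0 1.2 0 0 0 0;0.6 0 1 0 0 0 0;0.6 0 0.8 0 0 0 0;0.6 0 0.5 0 0 0 0'; python3 -m jog '0.6 0 0.3 0 0 0 0;0.6 0 0 0 0 0 0;0.6 0 0 0 0 0 0;0.6 0 0 0 0 0 0'
```

```text
clock: 8.43
tool_pos: [574.1, 87.7, 64.5]
tool_rot: [-1.219, -1.194, 1.194]
wrist_force: [-0.2, -0.8, -2.0]
grip_width: 53.8
clock: 8.77
tool_pos: [574.5, 87.8, 62.3]
tool_rot: [-1.219, -1.195, 1.194]
wrist_force: [0.1, -0.6, -2.0]
grip_width: 53.5
```

Now I'll lower it until it makes contact.

```bash
python3 -m jog '0.6 0 0.2 0 0 0 0;0.6 0 0 0 0 0 0;0.6 0 0 0 0 0 0'; python3 -m jog '0.6 0 0.2 0 0 0 0;0.6 0 0 0 0 0 0;0.6 0 0 0 0 0 0';python3 -m jog '0.6 0 0.1 0 0 0 0;0.6 0 0 0 0 0 0;0.6 0 0 0 0 0 0'
```

```text
clock: 9.02
tool_pos: [574.1, 87.7, 60.0]
tool_rot: [-1.219, -1.194, 1.194]
wrist_force: [0.1, -0.4, -1.9]
grip_width: 53.9
clock: 9.27
tool_pos: [574.0, 87.6, 57.8]
tool_rot: [-1.219, -1.194, 1.194]
wrist_force: [-0.3, -0.2, -2.6]
grip_width: 53.5
clock: 9.52
tool_pos: [574.0, 87.7, 56.8]
tool_rot: [-1.219, -1.194, 1.194]
wrist_force: [-0.4, 0.1, -3.6]
grip_width: 53.6
```

```bash
python3 -m jog '0.6 0 0.1 0 0 0 0;0.6 0 0 0 0 0 0;0.6 0 0 0 0 0 0'; python3 -m jog '0.6 0 0.1 0 0 0 0;0.6 0 0 0 0 0 0;0.6 0 0 0 0 0 0'
```

```text
clock: 9.77
tool_pos: [574.0, 87.7, 55.8]
tool_rot: [-1.219, -1.194, 1.194]
wrist_force: [0.9, 0.1, -2.6]
grip_width: 53.5
clock: 10.02
tool_pos: [574.2, 87.7, 55.0]
tool_rot: [-1.219, -1.194, 1.194]
wrist_force: [-0.4, 1.1, -1.2]
grip_width: 53.7
```

```bash
python3 -m jog '0.6 0 0.1 0 0 0 0;0.6 0 0 0 0 0 0;0.6 0 0 0 0 0 0'
python3 - <<'E'
from h import *
for i in range(3):
    snap('wrist','w4');s=get_state();print(s['tool_pos'],s['wrist_force'])
E
```

```text
clock: 10.27
tool_pos: [574.3, 87.7, 54.9]
tool_rot: [-1.219, -1.195, 1.194]
wrist_force: [-2.8, 0.6, 7.5]
grip_width: 53.6
[574.28098543  87.75647145  54.91466431] [-2.55955415  0.21584855  6.87011526]
[574.30306465  87.77774568  54.92668164] [-3.18956504  0.4340431   8.20774357]
[574.25357973  87.75417463  54.89520914] [-3.41833347 -0.63755563  7.60104807]
```

```bash
python3 cap.py w4
```

```text
[ 268  212  114   51 3781] [323.85982544 242.85532928] [573.77330242  70.10515838  77.49057831] ((573.693115234375, 78.75420379638672), 24.193302154541016)
```

View pics/w4.png

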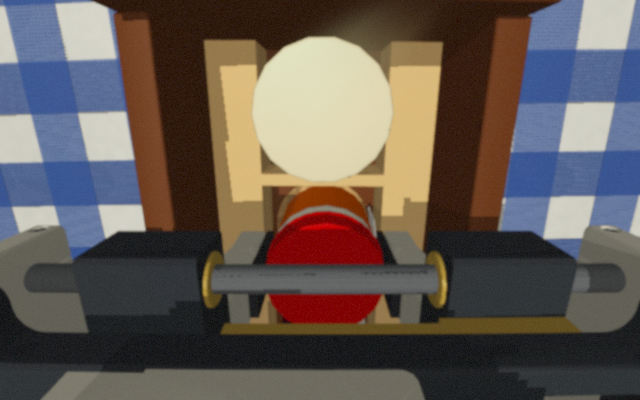

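The jar is down on the floor: contact force is about +9 N and the cap top is at about 78 mm. I'll open only slightly so the fingers clear the case walls.

```bash
python3 -m jog '0.3 0 -0.05 0 0 0 0;0.3 0 0 0 0 0 0;0.3 0 0 0 0 0 0;0.3 0 0 0 0 0 0;0.3 0 0 0 0 0 0'; python3 -m jog '0.3 0 -0.5 0 0 0 0;0.3 0 -1 0 0 0 0;0.3 0 -1.5 0 0 0 0;0.3 0 -2 0 0 0 0;0.3 0 -3 0 0 0 0';python3 -m jog '0.3 0 -3 0 0 0 0;0.3 0 -3 0 0 0 0;0.3 0 -3 0 0 0 0;0.3 0 -2 0 0 0 0;0.3 0 0 0 0 0 0'
python3 - <<'E'
from h import *
snap('wrist','w5');s=get_state();print(s['tool_pos'],s['wrist_force'])
E
python3 cap.py w5
```

```text
clock: 10.83
tool_pos: [574.1, 87.7, 54.3]
tool_rot: [-1.219, -1.194, 1.194]
wrist_force: [0.2, -0.5, 0.2]
grip_width: 61.0
clock: 11.25
tool_pos: [572.9, 87.2, 134.1]
tool_rot: [-1.217, -1.191, 1.196]
wrist_force: [-0.7, -0.1, -0.8]
grip_width: 61.1
clock: 11.67
tool_pos: [576.3, 88.2, 250.9]
tool_rot: [-1.223, -1.202, 1.188]
wrist_force: [0.3, -0.6, 0.2]
grip_width: 61.2
[575.26870311  88.06790275 248.25313346] [-0.55715763 -0.26630816 -0.79237602]
[ 302  150   52   52 2111] [327.87351966 175.35954524] [573.69386239  85.556663    78.13656392] ((573.9740600585938, 86.3586654663086), 27.17401885986328)
```

View pics/w5.png

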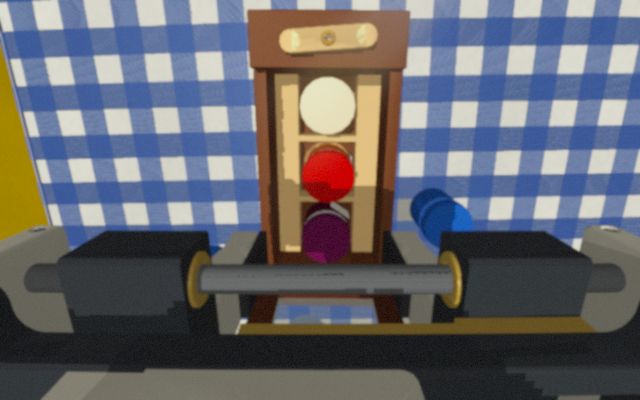

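The red jar now stands in the middle well, with its cap centre at (574,86.4,78) against a cork estimate of (574.9,87.5). Next I'll close the fingers, rise, and go behind the lid.

```bash
python3 -m jog '1 0 -3 0 0 0 0;1 0 -3.5 0 0 0 0;1 0 -3.5 0 0 0 0;1 2 -0.5 0 0 0 0;1 3.5 0 0 0 0 0'; python3 -m jog '1 3.5 0 0 0 0 0;1 3.5 0 0 0 0 0;1 3.7 0 0 0 0 0;1 1 0 0 0 0 0;1 0 0 0 0 0 0'
python3 - <<'E'
from h import *
snap('scene','s6');snap('side','d6');s=get_state();print(s['clock'],s['tool_pos'],Rn.from_rotvec(s['tool_rot']).as_matrix().round(4),s['grip_width'])
for fn,(a,b,c,d) in(('s0',(380,95,435,225)),('d0',(295,88,350,165))):
    im,X=cloud(fn);P=X[b:d,a:c].reshape(-1,3);P=P[(P[:,2]>120)&(P[:,1]>150)&(P[:,1]<260)]
    for z0 in(150,200,250,290):
        q=P[abs(P[:,2]-z0)<8];print(fn,z0,np.percentile(q[:,1],[2,50,98]).round(1),P[:,2].max().round())
E
```

```text
clock: 12.13
tool_pos: [575.9, 141.3, 353.1]
tool_rot: [-1.222, -1.196, 1.188]
wrist_force: [0.8, 0.2, -1.4]
grip_width: 33.2
clock: 12.55
tool_pos: [576.9, 262.3, 347.7]
tool_rot: [-1.217, -1.194, 1.198]
wrist_force: [0.7, -0.4, -0.6]
grip_width: 2.0
12.65 [577.18727759 259.72869438 348.60158443] [[ 0.0194 -0.0013 -0.9998]
 [ 0.9998 -0.0011  0.0194]
 [-0.0011 -1.      0.0013]] 0.7224232549932239
s0 150 [196.3 203.  207.9] 304.0
s0 200 [195.  201.7 207.5] 304.0
s0 250 [193.9 200.4 204.9] 304.0
s0 290 [192.8 195.3 204.8] 304.0
d0 150 [196.6 203.3 209.3] 302.0
d0 200 [193.9 202.  207.7] 302.0
d0 250 [192.7 201.  206.6] 302.0
d0 290 [192.1 196.6 202.9] 302.0
```

View pics/s6.png

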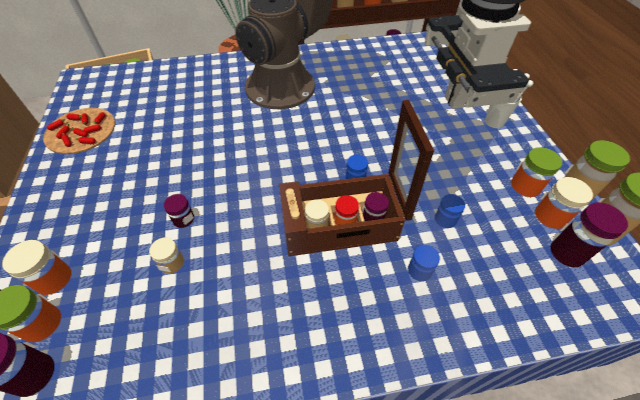

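View pics/d6.png

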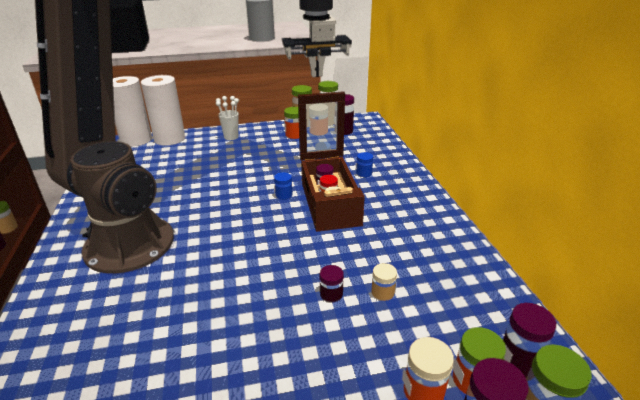

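```bash
python3 -m jog '1 0 2 0 0 0 0;1 0 2 0 0 0 0;1 0 0.4 0 0 0 0;1 -0.5 0 0 0 0 0;1 -1 0 0 0 0 0' ; python3 -m jog '1 -1 0 0 0 0 0;1 -1 0 0 0 0 0;1 0 0 0 0 0 0;1 0 0 0 0 0 0'
```

```text
clock: 13.07
tool_pos: [577.6, 243.9, 306.1]
tool_rot: [-1.219, -1.194, 1.194]
wrist_force: [0.5, -0.6, 0.6]
grip_width: 0.4
clock: 13.4
tool_pos: [577.2, 223.6, 306.5]
tool_rot: [-1.22, -1.195, 1.192]
wrist_force: [0.1, 0.6, 0.1]
grip_width: 0.2
```

```bash
python3 -m jog '1 -1 0.3 0 0 0 0;1 -1.1 0 0 0 0 0;1 -1.1 0.1 0 0 0 0;1 -1.1 0.2 0 0 0 0;1 -1.1 0.2 0 0 0 0' ; python3 -m jog '1 -1.3 0.3 0 0 0 0;1 -1.3 0.4 0 0 0 0;1 -1.3 0.5 0 0 0 0;1 -1.2 0.5 0 0 0 0'; python3 -c "
from h import *
snap('scene','s7')"
```

```text
clock: 13.82
tool_pos: [575.8, 169.6, 297.6]
tool_rot: [-1.219, -1.195, 1.194]
wrist_force: [1.0, 1.0, 1.4]
grip_width: 0.8
clock: 14.15
tool_pos: [574.4, 118.1, 279.7]
tool_rot: [-1.219, -1.193, 1.194]
wrist_force: [0.4, 1.8, 0.9]
grip_width: 0.6
```

View pics/s7.png

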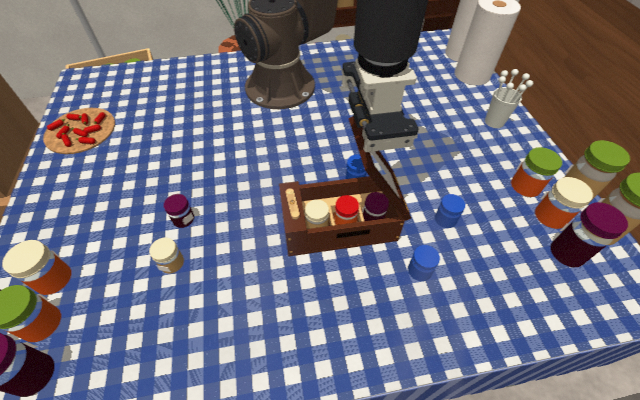

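The lid is following, at about 60° (its edge is at (355,130) in the picture). I'll continue along the arc.

```bash
python3 -m jog '1 -1.1 0.6 0 0 0 0;1 -1.1 0.7 0 0 0 0;1 -1.1 0.7 0 0 0 0;1 -1.1 0.8 0 0 0 0;1 -0.9 0.9 0 0 0 0' ; python3 -m jog '1 -0.9 1 0 0 0 0;1 -0.9 1 0 0 0 0;1 -0.8 1 0 0 0 0;1 0 0 0 0 0 0'
```

```text
clock: 14.62
tool_pos: [573.6, 65.4, 242.6]
tool_rot: [-1.219, -1.194, 1.194]
wrist_force: [0.2, 1.2, 1.0]
grip_width: 0.3
clock: 14.95
tool_pos: [571.7, 39.0, 210.6]
tool_rot: [-1.217, -1.19, 1.196]
wrist_force: [-0.5, 0.9, -0.2]
grip_width: 0.2
```

```bash
python3 -m jog '1 -0.7 1.1 0 0 0 0;1 -0.7 1.2 0 0 0 0;1 -0.6 1.2 0 0 0 0;1 -0.5 1.2 0 0 0 0;1 -0.4 1.2 0 0 0 0' ; python3 -m jog '1 -0.3 1.2 0 0 0 0;1 -0.2 1.2 0 0 0 0;1 0 0 0 0 0 0'; python3 -c "
from h import *
snap('scene','s8');s=get_state();print(s['tool_pos'],s['wrist_force'])"
```

```text
clock: 15.37
tool_pos: [572.9, 11.5, 153.7]
tool_rot: [-1.219, -1.195, 1.194]
wrist_force: [-0.5, 1.1, 1.2]
grip_width: 0.6
clock: 15.62
tool_pos: [571.1, 6.1, 127.8]
tool_rot: [-1.217, -1.191, 1.196]
wrist_force: [-0.6, -0.4, -0.0]
grip_width: 0.5
[571.72187992   6.28377306 129.10696176] [ 0.25706661 -0.36404406  0.28286058]
```

View pics/s8.png

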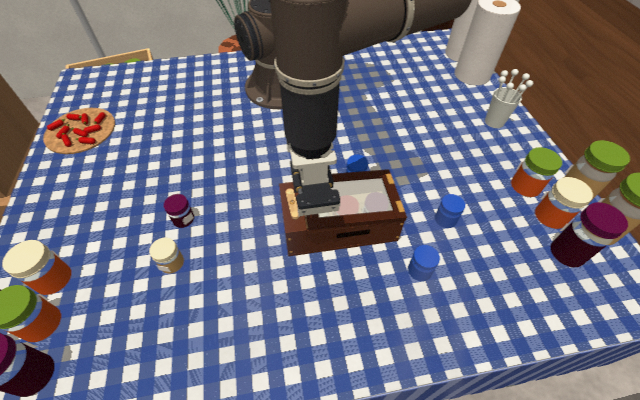

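Nearly shut. I'll press the rest of the way down gently until it makes firm contact.

```bash
python3 -m jog '1 0 0.7 0 0 0 0;1 0 0.5 0 0 0 0;1 0 0 0 0 0 0;1 0 0 0 0 0 0';python3 -m jog '1 0 0.3 0 0 0 0;1 0 0 0 0 0 0;1 0 0 0 0 0 0'; python3 -m jog '1 0 0.2 0 0 0 0;1 0 0 0 0 0 0;1 0 0 0 0 0 0'
```

```text
clock: 16.0
tool_pos: [572.4, 6.9, 118.3]
tool_rot: [-1.219, -1.194, 1.194]
wrist_force: [0.4, 0.5, 0.4]
grip_width: 0.9
clock: 16.25
tool_pos: [572.5, 6.8, 115.4]
tool_rot: [-1.219, -1.194, 1.194]
wrist_force: [-0.7, 0.1, -0.9]
grip_width: 0.6
clock: 16.5
tool_pos: [572.4, 6.7, 113.3]
tool_rot: [-1.219, -1.194, 1.194]
wrist_force: [-0.2, 0.5, -0.6]
grip_width: 0.3
```

```bash
python3 -m jog '1 0 0.15 0 0 0 0;1 0 0 0 0 0 0'; python3 -m jog '1 0 0.15 0 0 0 0;1 0 0 0 0 0 0'; python3 -m jog '1 0 0.1 0 0 0 0;1 0 0 0 0 0 0;1 0 0 0 0 0 0'
```

```text
clock: 16.67
tool_pos: [572.5, 6.7, 113.1]
tool_rot: [-1.219, -1.195, 1.194]
wrist_force: [-4.9, 0.3, 10.9]
grip_width: 0.1
clock: 16.83
tool_pos: [572.6, 6.7, 112.9]
tool_rot: [-1.219, -1.196, 1.195]
wrist_force: [-8.3, 1.2, 21.8]
grip_width: 0.3
clock: 17.08
tool_pos: [572.6, 6.7, 112.8]
tool_rot: [-1.22, -1.196, 1.194]
wrist_force: [-11.8, 2.4, 28.9]
grip_width: 0.8
```

```bash
python3 -m jog '1 0 0 0 0 0 0;1 0 -0.5 0 0 0 0;1 0 -1 0 0 0 0;1 0 -2 0 0 0 0;1 0 -2 0 0 0 0'; python3 -m jog '1 1 -2 0 0 0 0;1 2 -2 0 0 0 0;0.5 2 -2 0 0 0 0;0.5 0 0 0 0 0 0;0.5 0 0 0 0 0 0'
python3 - <<'E'
from h import *
snap('wrist','w9');s=get_state();print(s['clock'],s['tool_pos'],s['grip_width'],s['joints'].round(2))
im,X=cloud('w9')
P=X.reshape(-1,3);
np.set_printoptions(suppress=True)
a=np.radians(-1.5);c,sn=np.cos(a),np.sin(a)
q=P-[574.9,87.5,0];Q=np.c_[c*q[:,0]+sn*q[:,1],-sn*q[:,0]+c*q[:,1],q[:,2]]
m=(Q[:,2]>110)&(Q[:,2]<122)&(abs(Q[:,0])<50)&(Q[:,1]<-95)&(Q[:,1]>-150)
B=P[m];print(m.sum(),B.mean(0),cv2.minAreaRect(B[:,:2].astype(np.float32)))
for y in(-140,-110,-95,-80,-40,0,60):
    m=(abs(Q[:,1]-y)<4)&(abs(Q[:,0])<64)&(abs(Q[:,0])>46)&(Q[:,2]>60)
    print(y,m.sum(),np.median(Q[m,2]) if m.any() else None)
E
```

```text
clock: 17.5
tool_pos: [571.9, 6.5, 164.7]
tool_rot: [-1.218, -1.192, 1.195]
wrist_force: [0.1, 0.1, -0.2]
grip_width: 0.4
clock: 17.92
tool_pos: [574.1, 57.8, 225.8]
tool_rot: [-1.219, -1.197, 1.193]
wrist_force: [0.7, -0.0, -1.2]
grip_width: 15.1
17.9667 [573.32627796  57.0608771  224.60422574] 18.949573491064662 [ 0.44  0.21 -0.23 -0.   -1.13 -0.46]
2524 [571.48287203 -36.74192088 114.51061034] ((571.5420532226562, -36.78392791748047), (79.45928192138672, 18.328493118286133), 2.5886917114257812)
-140 512 102.27379613483993
-110 448 102.48620766941649
-95 440 102.56404229742131
-80 433 102.56919128674112
-40 386 102.4249629492584
0 340 102.48631737079648
60 0 None
```

View pics/w9.png

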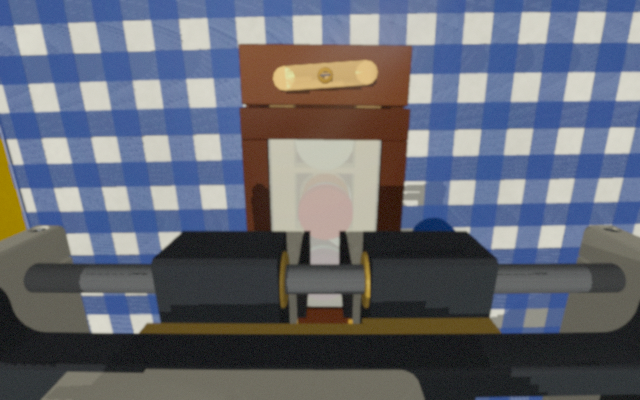

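The lid is flush with the rail, reading 102.5 mm at every point along it. The button is centred at (571.5,-36.8), lying along the rail at 2.6° in the world frame. I'll turn the gripper by -91.4°, straddle the button, and turn it back.

```bash
python3 -m jog '0.55 -2 0 0 0 -7 0;0.55 0 0 0 0 -7 0;0.55 0 0 0 0 -7 0;0.55 0 0 0 0 -7 0;0.55 0 0 0 0 -7 0'; python3 -m jog '0.55 0 0 0 0 -7 0;0.55 0 0 0 0 -7 0;0.55 0 0 0 0 -7 0;0.55 0 0 0 0 -7 0;0.55 0 0 0 0 -7 0';python3 -m jog '0.55 0 0 0 0 -7 0;0.55 0 0 0 0 -7 0;0.55 0 0 0 0 -7 0;0.55 0 0 0 0 -0.4 0;0.55 0 0 0 0 0 0'
python3 - <<'E'
from h import *
s=get_state();R=Rn.from_rotvec(s['tool_rot']).as_matrix();print(s['tool_pos'],R.round(3),R.T@(np.array([571.5,-36.8,160])-s['tool_pos']),s['grip_width'])
E
```

```text
clock: 18.38
tool_pos: [572.3, 35.7, 223.1]
tool_rot: [-0.864, -1.631, 1.634]
wrist_force: [-0.1, -0.3, 1.4]
grip_width: 39.6
clock: 18.8
tool_pos: [572.3, 35.8, 223.1]
tool_rot: [-0.37, -2.021, 2.023]
wrist_force: [-0.4, 0.8, -0.2]
grip_width: 39.1
clock: 19.22
tool_pos: [572.5, 36.1, 223.5]
tool_rot: [0.002, -2.22, 2.221]
wrist_force: [-0.3, -0.4, -0.5]
grip_width: 39.5
[572.53600066  36.07313418 223.48048028] [[-1.    -0.002  0.   ]
 [-0.    -0.001 -1.   ]
 [ 0.002 -1.     0.001]] [ 0.93927818 63.52050598 72.83955954] 39.544259209247606
```

```bash
python3 -m jog '0.55 0 0.5 1.8 0 0 0;0.55 0 1.5 2.8 0 0 0;0.55 0 2 2 0 0 0;0.55 0 2 0.7 0 -2.5 0;0.55 0 0 0 0 0 0'; python3 -m jog '0.55 0 0 0 0 0 0;0.55 0 0 0 0 0 0;0.55 0 0 0 0 0 0'
python3 - <<'E'
from h import *
snap('wrist','w10')
s=get_state();R=Rn.from_rotvec(s['tool_rot']).as_matrix();print(s['tool_pos'],R.round(3),R.T@(np.array([571.5,-36.8,116.5])-s['tool_pos']),s['grip_width'])
E
```

```text
clock: 19.63
tool_pos: [570.4, -38.3, 160.0]
tool_rot: [-0.055, 2.203, -2.204]
wrist_force: [-1.0, 0.9, -1.4]
grip_width: 39.5
clock: 19.88
tool_pos: [574.2, -35.7, 165.7]
tool_rot: [-0.049, 2.197, -2.197]
wrist_force: [-0.2, 0.8, 0.7]
grip_width: 39.4
[574.17403419 -35.56638424 165.67889649] [[-0.999  0.002  0.047]
 [-0.047  0.    -0.999]
 [-0.002 -1.    -0.   ]] [ 2.83193778 49.17284023  1.11715658] 39.38731967036758
```

View pics/w10.png

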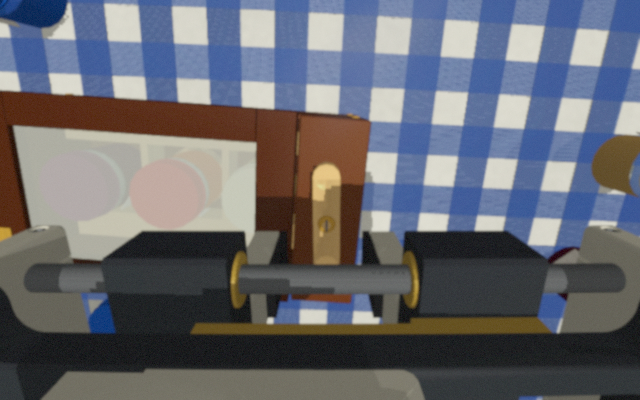

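```bash
python3 -m jog '0.55 0.2 1.5 0.1 0 0 0;0.55 0 1.5 0 0 0 0;0.55 0 1 0 0 0 0;0.55 0 0.3 0 0 0 0;0.55 0 0 0 0 0 0'; python3 -m jog '0.55 0 0 0 0 0 0;0.55 0 0 0 0 0 0;0.55 0 0 0 0 0 0'
python3 - <<'E'
from h import *
s=get_state();R=Rn.from_rotvec(s['tool_rot']).as_matrix();print(s['tool_pos'],R.round(3),R.T@(np.array([571.5,-36.8,116.5])-s['tool_pos']),s['grip_width'])
E
```

```text
clock: 20.35
tool_pos: [571.2, -37.1, 121.1]
tool_rot: [-0.054, 2.197, -2.198]
wrist_force: [-0.3, 0.5, -0.5]
grip_width: 39.3
clock: 20.6
tool_pos: [571.9, -37.2, 122.2]
tool_rot: [-0.051, 2.197, -2.196]
wrist_force: [0.9, -0.2, 0.2]
grip_width: 39.5
[571.94578132 -37.2274464  122.18701388] [[-0.999  0.001  0.048]
 [-0.048  0.    -0.999]
 [-0.001 -1.    -0.   ]] [ 0.43245842  5.68650613 -0.44742152] 39.48074710768138
```

```bash
python3 -m jog '0.55 0 0.5 0 0 0 0;0.55 0 0 0 0 0 0;0.55 0 0 0 0 0 0'; python3 -m jog '0.82 0 0 0 0 0 0;0.82 0 0 0 0 0 0;0.82 0 0 0 0 0 0;0.82 0 0 0 0 0 0;0.82 0 0 0 0 0 0' 5
```

```text
clock: 20.85
tool_pos: [571.2, -37.5, 116.1]
tool_rot: [-0.053, 2.198, -2.198]
wrist_force: [-0.3, -1.1, -0.4]
grip_width: 39.3
clock: 21.27
tool_pos: [571.4, -37.0, 116.4]
tool_rot: [-0.052, 2.198, -2.197]
wrist_force: [-0.6, 2.0, -0.5]
grip_width: 18.1
```

The gripper holds the button at 18.1 mm, so I'll turn it now.

```bash
python3 -m jog '0.82 0 0 0 0 4 0;0.82 0 0 0 0 5 0;0.82 0 0 0 0 5 0;0.82 0 0 0 0 5 0;0.82 0 0 0 0 5 0'; python3 -m jog '0.82 0 0 0 0 5 0;0.82 0 0 0 0 5 0;0.82 0 0 0 0 5 0;0.82 0 0 0 0 5 0;0.82 0 0 0 0 5 0'
```

```text
clock: 21.68
tool_pos: [571.5, -36.7, 116.4]
tool_rot: [-0.383, -2.017, 2.015]
wrist_force: [-0.4, 4.4, 0.5]
grip_width: 17.8
clock: 22.1
tool_pos: [571.7, -36.4, 116.4]
tool_rot: [-0.749, -1.744, 1.741]
wrist_force: [-0.7, 5.3, 0.3]
grip_width: 18.0
```

```bash
python3 -m jog '0.82 0 0 0 0 5 0;0.82 0 0 0 0 5 0;0.82 0 0 0 0 5 0;0.82 0 0 0 0 5 0;0.82 0 0 0 0 5 0'; python3 -m jog '0.82 0 0 0 0 5 0;0.82 0 0 0 0 5 0;0.82 0 0 0 0 5 0;0.82 0 0 0 0 5 0;0.82 0 0 0 0 0 0'
python3 - <<'E'
from h import *
s=get_state();R=Rn.from_rotvec(s['tool_rot']).as_matrix();print(s['tool_pos'],np.degrees(np.arctan2(R[1,2],R[0,2])),s['grip_width'])
E
```

```text
clock: 22.52
tool_pos: [572.0, -36.2, 116.5]
tool_rot: [-1.039, -1.445, 1.441]
wrist_force: [0.3, 6.6, -1.6]
grip_width: 18.1
clock: 22.93
tool_pos: [572.3, -36.2, 116.5]
tool_rot: [-1.222, -1.191, 1.187]
wrist_force: [1.8, 6.1, -1.5]
grip_width: 17.7
[572.3135527  -36.17843748 116.46661227] 178.429174244956 17.658718698877557
```

```bash
python3 -m jog '0.6 0 0 0 0 0 0;0.55 0 0 0 0 0 0;0.55 0 0 0 0 0 0;0.55 0 0 0 0 0 0'; python3 -m jog '0.55 0 -0.5 0 0 0 0;0.55 0 -1 0 0 0 0;0.55 0 -2 0 0 0 0;0.55 1 -3 0 0 0 0;0.55 3 -3 0 0 0 0'; python3 -m jog '0.55 3 -3 0 0 0 0;0.55 2 -2 0 0 0 0;0.55 0 0 0 0 0 0;0.55 0 0 0 0 0 0;0.55 0 0 0 0 0 0'
python3 - <<'E'
from h import *
snap('wrist','w11');snap('scene','s11');snap('side','d11');s=get_state();print(s['clock'],s['tool_pos'],s['wrist_force'])
im,X=cloud('w11')
P=X.reshape(-1,3)
a=np.radians(-1.5);c,sn=np.cos(a),np.sin(a)
q=P-[574.9,87.5,0];Q=np.c_[c*q[:,0]+sn*q[:,1],-sn*q[:,0]+c*q[:,1],q[:,2]]
m=(Q[:,2]>109)&(Q[:,2]<122)&(abs(Q[:,0])<50)&(Q[:,1]<-75)&(Q[:,1]>-180)
print(m.sum(),cv2.minAreaRect(Q[m,:2].astype(np.float32)))
for y in(-140,-110,-95,-80,-40):
    m=(abs(Q[:,1]-y)<4)&(abs(Q[:,0])<64)&(abs(Q[:,0])>46)&(Q[:,2]>60)
    print(y,m.sum(),np.median(Q[m,2]) if m.any() else None)
E
```

```text
clock: 23.27
tool_pos: [571.2, -37.6, 116.4]
tool_rot: [-1.219, -1.193, 1.193]
wrist_force: [-0.6, -0.3, 0.1]
grip_width: 36.9
clock: 23.68
tool_pos: [571.6, 0.1, 212.4]
tool_rot: [-1.221, -1.189, 1.192]
wrist_force: [1.7, 1.4, -0.1]
grip_width: 39.3
clock: 24.1
tool_pos: [572.9, 51.5, 260.5]
tool_rot: [-1.219, -1.193, 1.193]
wrist_force: [0.3, -0.2, -1.1]
grip_width: 39.6
24.25 [572.82167291  50.68765207 259.46746905] [ 0.19369153  0.58390954 -0.17722621]
1918 ((-0.18355560302734375, -124.36443328857422), (80.05804443359375, 17.85279655456543), 89.72161102294922)
-140 388 102.35265135036424
-110 348 102.5098224888255
-95 341 102.46808401130863
-80 336 102.55544982698486
-40 305 102.42820426917551
```

View pics/w11.png

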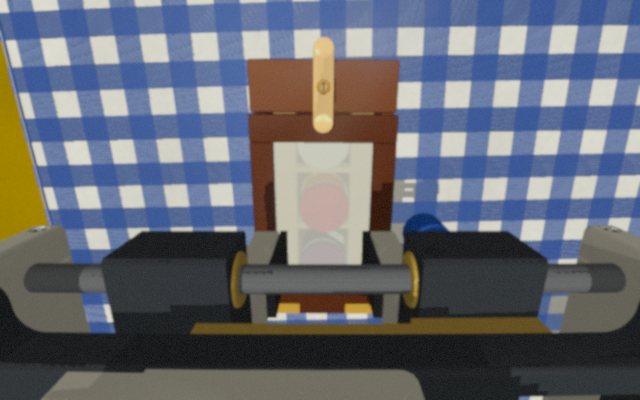

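View pics/d11.png

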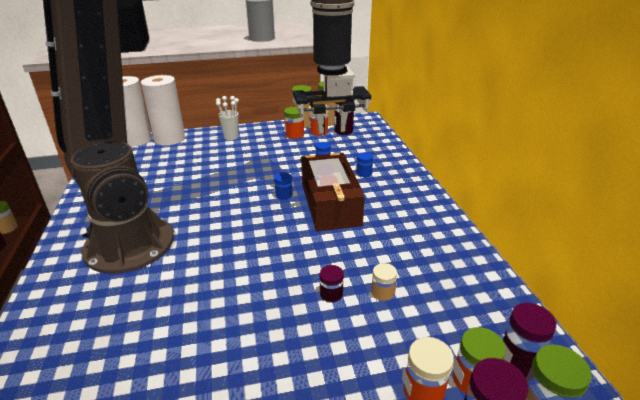

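The turnbutton lies square across the lid edge: it spans (322,40) to (323,128) in the wrist view, 89.7° in the case frame. The lid is flush, the table jars have not moved, and the arm is clear. I'm handing in.

```bash
python3 -c "
from bench import *
print(hand_in())"
```

```text
the job is handed in; nothing more can be done
None
```

The job is done and handed in at about 24 s of the 67 s allowed. I set the red-capped jar down in the middle well, pushed the lid shut, and turned the turnbutton across the lid's edge.

My last checks before handing in:
- **Red jar:** I lowered it until it touched the floor (about 9 N) and then released it. With the lid still open, its cap top was at 78 mm and its centre about 1.5 mm from the estimated well centre. After that I only saw it through the lid pane, where it was still in place.
- **Lid:** it read level with the rail, both at about 102.5 mm. I had pressed it down with about 29 N.
- **Turnbutton:** it lay at 89.7° in the case frame, with one end over the lid.
- **Other jars:** the two on the table looked unmoved in the side picture, though I did not measure them again. The two in the case were only seen through the lid pane at the end.
- **Arm:** it was clear of everything, with wrist force near zero.

No check failed. The camera fits of the case position differed by about 1 mm.

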